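Hang the hammer in its sprung catch between its neighbours

ROBOT

A 7-joint arm with a two-finger parallel gripper is mounted at the origin on the work surface. World frame = base frame: x ahead of the robot, y to its left, z up, the work surface at z = 0. Lengths are in m, angles in rad, forces in N, time in s.
With the tool pointing down it reaches from about 0.4 to 0.875 m from the base axis. Payload 6.5 kg.
Tool frame: the origin (TCP) lies midway between the tips of the shut fingers; the grasp point (between the pads) lies 19 mm behind it; z points along the fingers, y is the line along which they close (so a half turn about z gives the same grasp; the last joint's range is limited). The gripper opens to 88 mm and grips with 3 to 60 N. Pads are 18 mm wide; open, the fingers measure 123 mm over their backs; the gripper's body (75 mm by 187 mm) begins 45 mm behind the grasp point.
Start: joints at [1.216, 0.536, -0.004, 1.538, 0.003, 1.067, -0.071], TCP at [0.185, -0.623, 0.239] pointing down, gripper open.
Joint ranges: [-2.7, 2.7], [-0.37, 2.16], [-1.27, 1.26], [0.24, 2.4], [-1.31, 4.45], [0.19, 1.91], [-2.76, 2.76]. Speed limits (rad/s): [2.39, 2.39, 3.14, 3.14, 3.14, 3.14, 3.14].

INTERFACE

Orientations are given as a unit quaternion [x, y, z, w].
In Python, from rig import telemetry, viewer, robot gives the robot as it stands.
- The arm moves only by the tool drive_tool, never from a script. Its argument "increments" is a list of rows, each a list of 7 numbers: the gripper's target within -1 to 1 (shut at 1, half-way at 0, fully open at -1), then the shift along the tool's x, y, z in m, then the turn, a rotation vector about the tool's x, y, z in degrees. A call has 1 to 10 rows; each row is the pose to reach, as a shift and turn from the pose commanded when the call began, along the tool's axes at that moment; what a row does not reach only later rows make up. A row lasts 1/12 s, in which the tool goes at most 41.7 mm and 7.16 degrees, less where a joint would pass 70% of its speed; a pose out of reach is approached as far as the arm can. A call with a gripper value outside its range is refused whole. The fingers move at their own pace and stop on an object; "squeeze" is the grip in N (left out, the last holds). Time passes only in rows, so rows that repeat a pose let the fingers close. It gives the time, the measured TCP pose, the force, the opening and the grip force at its end, in the units of the state.
- telemetry.get_state(): the state, without advancing time (a new reading comes with each control period).
- viewer.camera(name): name is "side" or "top" or "wrist"; returns the picture (420x560x3 uint8, red, green, blue); there is no depth.
- viewer.get_calibration(name): a dict with "camera_matrix" (3x3 intrinsics, pixels), "k1" (the pictures are not rectified: a ray, as slopes to the right and down, at radius r is drawn at 1 + k1 r^2 times it, then the intrinsics apply), "position" and "attitude" of the camera in the world. Camera axes: x right, y down, z forward; pixel columns grow to the right and rows downward; lengths in m; the calibration is good to about 2 mm. A picture is of the moment at which its call begins: read the wrist's pose just before it. get_calibration takes no time and is no camera call; for the wrist camera it gives the pose at the moment of the call.
- robot.job_done(): hands the job in; it is judged then, once.
The state is a dict: "time": time; "qpos": joint angles; "qvel": joint speeds; "joint_efforts": joint torques, N m; "tool_pos": TCP position; "ee_rot": TCP orientation; "contact_force": force on the tool from outside, world axes, zero at the start; "wrist_torque": the same for the moment, N m; "width": opening from 0.0 (shut) to 1.0 (fully open); "finger_force": force on a finger pad.
Only numpy, scipy, OpenCV 4.12 (cv2) and the standard library are available. Lean on these libraries where they do the work, as an engineer would, in place of code of your own. Each camera call takes 0.05 s, during which the arm holds its last target. There are 200 camera calls.

TASK

Take the yellow-handled hammer out of the wooden bench block and hang it by its head on the empty red hook of the tool rack, between the neighbouring tools, without knocking them or anything else on the bench. Push it gently back along the prongs past the two sprung jaws until the green telltale pin is pushed in flush and the handle is fully home against the stop, hanging straight with its head down on both prongs, then let go. Do not ram it: the stop sits at a different depth each time, so feel for it.

Things in the scene. Friction and masses are not known exactly. Their poses are not given: they have to be found in the camera images.
- hammer: Short hammer, about 0.35 kg, upright, head up, in the hole of the block. Origin: middle of the head's underside, on the handle axis; z up, y along the head. Dark steel head 88 mm long (y -44 to +44), 30 mm high; its middle 40 mm (y) is a flat-sided block 26 mm thick (x), best grasped from above across x. Hang it either way round.
- neck (a point): Point on the hammer's handle axis 18 mm below the head's underside. The wooden neck is 22 mm in diameter down to 65 mm below the underside; then a yellow grip, 30 mm in diameter, down to 185 mm below.
- block: Fixed wooden block 100 x 100 x 60 mm with a round hole 34 mm wide whose floor is 10 mm above the table; the hammer stands loosely in it (50 mm deep). Origin under its centre, on the table.
- rack: Fixed plywood rack, 500 mm wide (y). Origin on the table below the middle of the row of four double hooks, which are 100 mm apart along y and point to the rack's -x (towards the robot). A cross bar joins them 95 to 117 mm behind (+x of) this row, its top 4 mm below the prong tops.
- hook: The empty red double hook, a middle one of the rack. Two level prongs along its x, 8 mm thick, centre lines at y = +19 and -19 mm (30 mm free between); open to -x, where both tips turn up 10 mm above the prong tops at x -57 to -49 mm. Origin: midway between the prongs, level with their tops (235 mm above the table); x points back into the rack, z up.
- hook_front (a point): Point of the hook at x = -30 mm, y = 0, level with the prong tops: with the neck axis here the head goes down on the prongs behind the turned-up tips, still clear of the jaws.
- catch_mid (a point): Point of the hook at x = 0, y = 0, 18 mm below the prong tops: middle of the range of the jaw catch. Two round white nylon jaws, diameter 12 mm, 12 mm apart, 10 to 27 mm below the prong tops, yield sideways on springs. The whole catch is bolted through a slot: its jaw centres really lie at x = -10 to +10 mm from here; this is not measured and must be felt.
- catch_range (a point): Same point again, for how the catch acts: pushed back, the neck spreads the jaws 5 mm each, the push rising to 8 to 16 N (2 to 5 N of it rubbing on the prongs); past them it drops; then the neck pushes in the green telltale (2 to 4 N more) for 4 mm until it meets a rigid black stop, neck axis then 16 mm behind the jaw centres. Jaws free again.
- telltale (a joint): Green square pin, 12 mm wide, that sticks 4 mm out of the face of the black stop towards -x of the hook. 0 fully out, 0.004 m pushed in flush with the stop by the neck: hammer fully home. It stays where it is left.
- jaw_left (a joint): How far the white jaw on the +y side of the hook's catch is pushed outwards: 0 free, about 5 mm (0.005) with the neck between the jaws, 0 again with the hammer home behind them. In m.
- jaw_right (a joint): The same for the jaw on the -y side.
- claw: A neighbour hanging on the rack: a hammer with bright steel head and blue grip, head 88 mm long (y), handle 185 mm long downwards. Origin in the middle of the head's underside on the handle axis; y along the head, z up. Must not be knocked.
- mallet: A neighbour hanging on the rack: a wooden mallet with a head 44 mm thick and 42 mm high, head 88 mm long (y), handle 185 mm long downwards. Origin in the middle of the head's underside on the handle axis; y along the head, z up. Must not be knocked.
- soft: A neighbour hanging on the rack: a mallet with a round black rubber head 40 mm thick and a red grip, head 88 mm long (y), handle 185 mm long downwards. Origin in the middle of the head's underside on the handle axis; y along the head, z up. Must not be knocked.
- drill: Cordless drill, teal and black, standing upright on its battery, 215 mm tall; origin under its battery. Leave alone.
- glue: White glue bottle with yellow cap, 60 mm wide, 170 mm tall; origin under it. Leave alone.
- tray: Blue open tray 110 x 150 x 40 mm; origin under its centre. Leave alone.
- clamp: Blue G-clamp lying flat, about 150 x 85 x 16 mm; origin at one corner of its frame. Leave alone.

How it is judged:
On the way, in this order (a step that is already met when the one before it is completed fails the run):
1. the hammer is lifted clear of the block (height (world z) of hammer above 0.25 m), for 0.1 s.
2. its neck is between the prongs of the red hook and pushes the jaws apart (value of joint any of jaw_left, jaw_right above 0.003 m and distance between hammer and hook below 0.04 m).
At the end, for the whole second after the job is handed in: Hammer at rest on the hook: underside within 3 mm of the prong tops, within 5 mm of the middle between the prongs, 3 to 30 mm behind its origin, telltale in by over 3 mm, tilt under 0.1 rad, head along the hook's y within 0.15 rad, both jaws back to under 3 mm (value of joint telltale above 0.003 m and x of hammer in the frame of hook between 0.003 and 0.03 m and y of hammer in the frame of hook between -0.005 and 0.005 m and z of hammer in the frame of hook between -0.003 and 0.003 m and angle between hammer's own z axis and vertical below 0.1 rad and angle between the y axis of hammer and the y axis of hook, either way round below 0.15 rad and value of joint each of jaw_left, jaw_right below 0.003 m and linear speed of hammer below 0.02 m/s); the robot touches nothing.
It fails at once if the hammer is pressed on the hook, its catch or its stop with more than 32 N in all (contact force between hammer and hook above 32 N).
It fails at once if a neighbouring tool is shifted by more than 10 mm or swung by more than 0.15 rad (distance of any of claw, mallet, soft from where it was at the start of the episode above 0.01 m or angle between any of claw, mallet, soft's own z axis and vertical above 0.15 rad).
It fails at once if the hammer or the arm knocks a neighbouring tool with more than 3 N (contact force between any of hammer, the arm, the fingers and claw above 3 N or contact force between any of hammer, the arm, the fingers and mallet above 3 N or contact force between any of hammer, the arm, the fingers and soft above 3 N).
It fails at once if something lying on the bench is moved by more than 20 mm (distance of any of drill, glue, tray, clamp from where it was at the start of the episode above 0.02 m).
It also fails if it takes over 72 s, if anything falls off the work surface, if the arm or the gripper's body presses on something with over 40 N, if the wrist force passes 120 N, or if a joint passes its speed limit or range.

## Working session

There is one attempt and no reset: what is moved stays moved. The work goes in short steps, Python scripts to look and compute and a tool call to move; the robot and the scene stay as the last step left them, time stands still between calls to the robot, and variables do not carry over. Pictures are saved under pics/ and viewed, at most 10 in all, crops included, and the job is handed in when it is done.

Besides the shell and the picture viewer there is one more tool, called by a JSON object that holds its "op" and its "data", one argument or row to a line. drive_tool: Moves the arm, as the interface text tells. Its arguments: {"type":"object","properties":{"increments":{"type":"array","items":{"type":"array","items":{"type":"number"}}},"squeeze":{"type":"number"}},"required":["increments"]}

```bash
mkdir -p pics; ls; cat > h.py <<'E'
import numpy as np, cv2
from scipy.spatial.transform import Rotation as R
from rig import telemetry, viewer, robot
def cal(n):
    c=viewer.get_calibration(n); return c
def att(c):
    a=np.array(c["attitude"],float)
    return a if a.shape==(3,3) else R.from_quat(a).as_matrix()
def ray(c,uv):
    K=np.array(c["camera_matrix"]);k=c["k1"]
    d=np.array([(uv[0]-K[0,2])/K[0,0],(uv[1]-K[1,2])/K[1,1]]);s=d.copy()
    for _ in range(20): s=d/(1+k*(s@s))
    v=att(c)@np.array([s[0],s[1],1]); return np.array(c["position"]),v/np.linalg.norm(v)
def onz(c,uv,z):
    p,v=ray(c,uv); return p+v*(z-p[2])/v[2]
def proj(c,P):
    K=np.array(c["camera_matrix"]);q=att(c).T@(np.array(P)-c["position"]);s=q[:2]/q[2]
    s=s*(1+c["k1"]*(s@s)); return K[:2,:2]@s+K[:2,2]
def tri(rs):
    A=np.zeros((3,3));b=np.zeros(3)
    for p,v in rs:
        M=np.eye(3)-np.outer(v,v);A+=M;b+=M@p
    return np.linalg.solve(A,b)
def shot(n,f):
    im=viewer.camera(n); np.save("pics/"+f+".npy",im); cv2.imwrite("pics/"+f+".png",im[:,:,::-1]); return im
E
python3 - <<'E'
from h import *
for n in("side","top","wrist"):
    c=cal(n);print(n,c);shot(n,n+"0")
print(telemetry.get_state())
E
```

```text
pics
side {'camera_matrix': array([[536.28872967,   0.        , 274.6435754 ],
       [  0.        , 536.28872967, 211.29212601],
       [  0.        ,   0.        ,   1.        ]]), 'k1': -0.15762107258573463, 'position': array([-0.20454983, -0.7059321 ,  1.43260593]), 'attitude': array([ 0.87622306, -0.35417836,  0.11793328, -0.30476645])}
top {'camera_matrix': array([[449.4091241 ,   0.        , 279.19513573],
       [  0.        , 449.4091241 , 206.82201168],
       [  0.        ,   0.        ,   1.        ]]), 'k1': -0.14842515006870777, 'position': array([0.29576363, 0.02279355, 1.3355899 ]), 'attitude': array([ 0.71278261, -0.69657712,  0.05226351, -0.06316481])}
wrist {'camera_matrix': array([[364.82434873,   0.        , 277.91582919],
       [  0.        , 364.82434873, 207.86152813],
       [  0.        ,   0.        ,   1.        ]]), 'k1': -0.0974911389433196, 'position': array([ 0.26431114, -0.59892865,  0.38385973]), 'attitude': array([ 0.79164762, -0.58963612, -0.09628902,  0.12787382])}
{'time': 0.15, 'qpos': array([ 1.21580567,  0.53698197, -0.00439194,  1.53865021,  0.0025873 ,
        1.06727348, -0.07120441]), 'qvel': array([-0.00076655, -0.00346604,  0.0001125 , -0.00366295,  0.0021413 ,
       -0.00069964, -0.00063632]), 'joint_efforts': array([ 1.66244921e-03, -5.71332157e+01,  9.91908945e-01, -2.51829922e+01,
       -5.61934698e-02,  1.52070425e-02,  1.11783047e-04]), 'tool_pos': array([ 0.18495079, -0.62264176,  0.23804579]), 'ee_rot': array([ 9.89591390e-01,  1.43904318e-01, -1.48585366e-04, -6.36638395e-04]), 'contact_force': array([ 0.05283998, -0.12845019, -0.57284661]), 'wrist_torque': array([ 0.0093243 , -0.01185628,  0.01611921]), 'finger_force': 0.0, 'width': 0.9977140755923732}
```

View pics/side0.png

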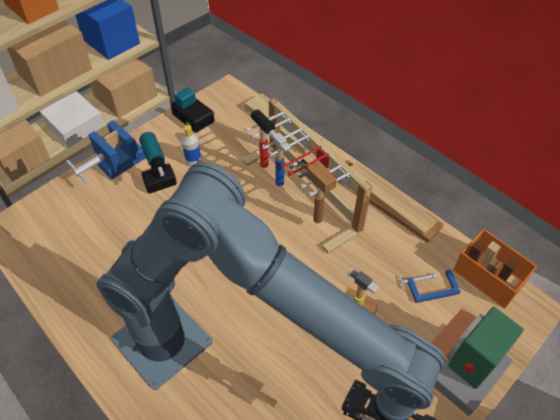

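View pics/top0.png

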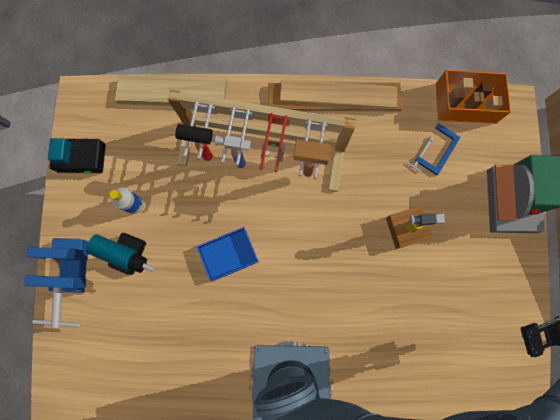

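The side view shows the rack around (300,160) and the hammer at about (362,280). In the top view the hammer head is at (428,219), the red hook runs from (265,170) to (283,115), and the neighbouring tools hang at (195,133), (235,142) and (311,150). I'll zoom in on these.

```bash
python3 - <<'E'
from h import *
t=np.load("pics/top0.npy");s=np.load("pics/side0.npy")
f=lambda im,x,y,w,h,k:cv2.resize(im[y:y+h,x:x+w],None,fx=k,fy=k,interpolation=cv2.INTER_CUBIC)
a=f(t,225,95,100,100,4);b=f(t,385,190,70,70,400/70)
a2=f(s,250,120,100,50,4);b2=f(s,330,255,80,40,5)
out=np.vstack([np.hstack([a,b]),np.hstack([a2,b2])])
cv2.imwrite("pics/z0.png",out[:,:,::-1]);print(out.shape)
c=cal("top")
hsv=cv2.cvtColor(t,cv2.COLOR_RGB2HSV)
for z,uv in((.225,(428,219)),(.235,(265,170)),(.235,(283,115))):print(onz(c,uv,z))
E
```

```text
(600, 800, 3)
[ 0.45576028 -0.33422896  0.225     ]
[0.57030271 0.08005928 0.235     ]
[0.71781367 0.03798289 0.235     ]
```

View pics/z0.png

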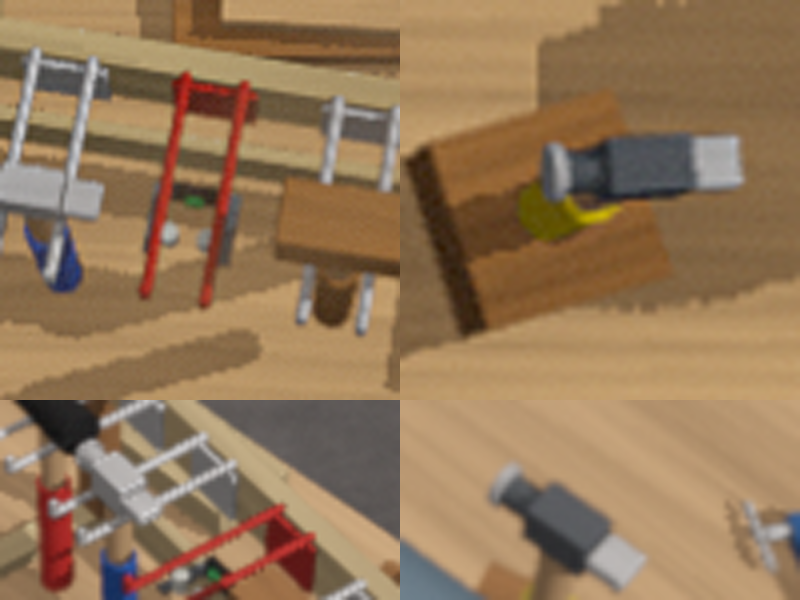

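The zoom shows the hammer's block section centred near (429,219) in the top picture. The prong tips are at (261.5,169) and (276.5,171), their backs at (271.5,114) and (286,117), and the white jaws at (267,153.5) and (276,155).

```bash
python3 - <<'E'
from h import *
c=cal("top")
z=lambda x,y:(225+x/4,95+y/4); w=lambda x,y:(385+(x-400)/5.714,190+y/5.714)
P=[onz(c,z(*p),.24) for p in((146,296),(206,304))]+[onz(c,z(*p),.235) for p in((186,75),(243,87))]
f=(P[0]+P[1])/2;b=(P[2]+P[3])/2
print(np.round(P,3));d=(b-f)[:2];print("hook dir deg",np.degrees(np.arctan2(d[1],d[0])),np.linalg.norm(d), P[1]-P[0])
d/=np.linalg.norm(d);o=f[:2]+d*.057;print("hook o",o)
for p in((168,232),(205,238)):
    q=onz(c,z(*p),.225)[:2]-o;print("jaw",q@d,q@[-d[1],d[0]])
q=onz(c,z(193,200),.219)[:2]-o;print("tell",q@d,q@[-d[1],d[0]])
A=onz(c,w(610,140),.225);B=onz(c,w(692,137),.225);print("edge",A,B,np.degrees(np.arctan2(*(A-B)[:2])))
print("blk",onz(c,w(652,163),.225))
print("head ends",onz(c,w(550,165),.225),onz(c,w(740,155),.225))
print("blockcorners",[np.round(onz(c,w(*p),.06),3) for p in((410,155),(612,92),(670,270),(480,330))])
s=np.load("pics/side0.npy");cs=cal("side")
# claw,mallet check via labels; hook in side: zoom a2
zs=lambda x,y:(250+x/4,120+(y-400)/4)
print(np.round([onz(cs,zs(*p),.235) for p in((282,510),(312,537))],3))
E
```

```text
[[0.571 0.089 0.24 ]
 [0.567 0.051 0.24 ]
 [0.721 0.068 0.235]
 [0.713 0.031 0.235]]
hook dir deg -7.895865902597493 0.14907509909020158 [-0.00440453 -0.03778879  0.        ]
hook o [0.62572201 0.06194483]
jaw -0.009942311149371212 0.013624333387479086
jaw -0.010161002826083307 -0.0104368217608122
tell 0.015455077532292024 0.0017637470032215558
edge [ 0.46692074 -0.31830208  0.225     ] [ 0.46902676 -0.35577108  0.225     ] -3.217031912323541
blk [ 0.45702421 -0.33713186  0.225     ]
head ends [ 0.4552252  -0.29088875  0.225     ] [ 0.46139083 -0.3775838   0.225     ]
blockcorners [array([ 0.483, -0.266,  0.06 ]), array([ 0.517, -0.371,  0.06 ]), array([ 0.427, -0.399,  0.06 ]), array([ 0.395, -0.3  ,  0.06 ])]
[[0.719 0.063 0.235]
 [0.714 0.027 0.235]]
```

{"op": "drive_tool", "data": {
  "increments": [
    [-1,0.03,0,-0.04,0,0,-7],
    [-1,0.06,-0.02,-0.08,0,0,-14],
    [-1,0.09,-0.05,-0.12,0,0,-21],
    [-1,0.12,-0.07,-0.14,0,0,-28],
    [-1,0.16,-0.09,-0.16,0,0,-35],
    [-1,0.19,-0.11,-0.16,0,0,-42],
    [-1,0.22,-0.13,-0.16,0,0,-49],
    [-1,0.25,-0.15,-0.16,0,0,-56],
    [-1,0.28,-0.17,-0.16,0,0,-63],
    [-1,0.31,-0.18,-0.16,0,0,-70]
  ]
}}

```text
time: 0.98
tool_pos: [0.4273, -0.3636, 0.3993]
ee_rot: [0.726, 0.688, -0.0, 0.0]
contact_force: [0.9, -0.7, 0.2]
width: 0.996
finger_force: 0.0
```

{"op": "drive_tool", "data": {
  "increments": [
    [-1,0.03,0.028,0,0,0,-7],
    [-1,0.03,0.028,0,0,0,-7],
    [-1,0.03,0.028,0,0,0,-7]
  ]
}}

```text
time: 1.23
tool_pos: [0.4583, -0.335, 0.3984]
ee_rot: [0.683, 0.73, 0.0, -0.0]
contact_force: [0.2, -0.0, 0.6]
width: 0.997
finger_force: 0.0
```

```bash
cat > look.py <<'E'
from h import *
import sys
s=telemetry.get_state();print(s["tool_pos"],s["ee_rot"])
n=sys.argv[1];c=cal("wrist");np.save("pics/%s_c.npy"%n,c,allow_pickle=True);shot("wrist",n)
E
python3 look.py w1
```

```text
[ 0.45827257 -0.334985    0.39841241] [ 6.83033962e-01  7.30386426e-01  4.14803994e-04 -3.20953510e-04]
```

View pics/w1.png

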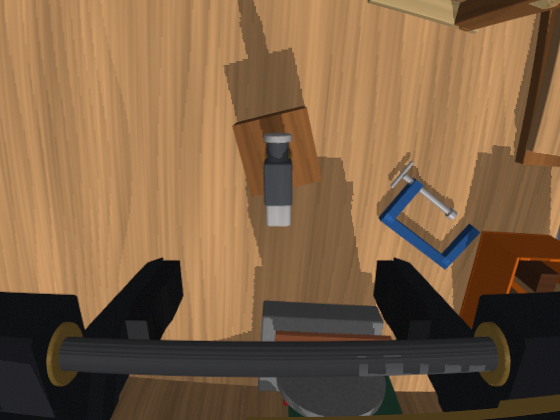

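The wrist view shows the head upright in the picture: its dark block runs from (265,158) to (292,205) and its centre line is near column 278, aligned with the tool.

```bash
python3 - <<'E'
from h import *
c=np.load("pics/w1_c.npy",allow_pickle=True).item();im=np.load("pics/w1.npy").astype(int)
for v in (168,180,192,200,215,222): print(v,[int(x) for x in im[v,255:302].sum(1)//3])
for p in((265,160),(291.5,160),(265,203),(291.5,203),(278.3,182),(278,134),(278.5,225)):print(p,onz(c,p,.225)[:2].round(4))
E
```

```text
168 [76, 77, 79, 80, 79, 78, 76, 74, 61, 57, 67, 71, 71, 69, 71, 68, 69, 69, 71, 71, 70, 71, 71, 72, 72, 73, 73, 71, 72, 71, 70, 70, 70, 69, 70, 67, 60, 70, 86, 90, 91, 93, 94, 94, 95, 92, 90]
180 [78, 77, 76, 77, 78, 80, 80, 81, 66, 56, 66, 70, 71, 70, 69, 69, 70, 70, 70, 70, 71, 71, 71, 73, 71, 74, 74, 73, 72, 71, 71, 70, 71, 71, 69, 66, 63, 81, 92, 94, 92, 92, 91, 90, 91, 92, 93]
192 [84, 83, 83, 79, 78, 77, 77, 79, 73, 64, 64, 70, 71, 70, 71, 71, 71, 71, 70, 70, 71, 71, 72, 72, 73, 74, 74, 74, 73, 72, 71, 72, 72, 71, 69, 68, 64, 81, 90, 92, 94, 96, 97, 99, 100, 99, 99]
200 [91, 90, 88, 91, 91, 90, 88, 87, 78, 63, 63, 69, 72, 70, 71, 72, 70, 71, 71, 72, 71, 72, 73, 73, 74, 74, 74, 73, 73, 73, 74, 72, 72, 71, 71, 67, 63, 82, 91, 93, 95, 96, 100, 100, 99, 98, 99]
215 [91, 90, 91, 92, 92, 89, 88, 88, 88, 89, 87, 108, 132, 152, 163, 165, 165, 165, 168, 167, 168, 171, 170, 167, 164, 163, 161, 161, 163, 164, 165, 165, 167, 160, 150, 119, 93, 92, 94, 95, 98, 99, 100, 100, 98, 98, 98]
222 [91, 90, 94, 92, 91, 88, 88, 88, 89, 91, 88, 104, 129, 151, 165, 168, 166, 167, 170, 168, 170, 173, 173, 170, 166, 166, 165, 164, 166, 167, 168, 168, 169, 161, 150, 120, 94, 94, 95, 96, 99, 101, 101, 98, 98, 98, 99]
(265, 160) [ 0.4459 -0.3145]
(291.5, 160) [ 0.4693 -0.3129]
(265, 203) [ 0.4482 -0.3544]
(291.5, 203) [ 0.4725 -0.3527]
(278.3, 182) [ 0.459  -0.3337]
(278, 134) [ 0.4558 -0.2909]
(278.5, 225) [ 0.4621 -0.3751]
```

{"op": "drive_tool", "data": {
  "increments": [
    [-1,0,0.001,0.04,0,0,0],
    [-1,0,0.001,0.08,0,0,0],
    [-1,0,0.001,0.12,0,0,0],
    [-1,0,0.001,0.15,0,0,0],
    [-1,0,0.001,0.175,0,0,0],
    [-1,0,0.001,0.192,0,0,0],
    [-1,0,0.001,0.201,0,0,0],
    [-1,0,0.001,0.202,0,0,0],
    [0.2,0,0.001,0.202,0,0,0],
    [0.2,0,0.001,0.202,0,0,0]
  ],
  "squeeze": 40
}}

```text
time: 2.12
tool_pos: [0.458, -0.3384, 0.1979]
ee_rot: [0.685, 0.728, 0.0, 0.001]
contact_force: [0.1, 0.8, -0.5]
width: 0.873
finger_force: 0.0
```

{"op": "drive_tool", "data": {
  "increments": [
    [1,0,0,0,0,0,0],
    [1,0,0,0,0,0,0],
    [1,0,0,0,0,0,0],
    [1,0,0,0,0,0,0],
    [1,0,0,0,0,0,0],
    [1,0,0,0,0,0,0]
  ],
  "squeeze": 50
}}

```text
time: 2.62
tool_pos: [0.4577, -0.3374, 0.1968]
ee_rot: [0.685, 0.729, -0.0, 0.0]
contact_force: [1.0, -0.2, -0.3]
width: 0.42
finger_force: 0.0
```

{"op": "drive_tool", "data": {
  "increments": [
    [1,0.002,0,0,0,0,0],
    [1,0.002,0,0,0,0,0],
    [1,0.002,0,0,0,0,0],
    [1,0.002,0,0,0,0,0],
    [1,0.002,0,0,0,0,0],
    [1,0.002,0,0,0,0,0]
  ]
}}

```text
time: 3.12
tool_pos: [0.4576, -0.3353, 0.1966]
ee_rot: [0.685, 0.729, 0.0, -0.0]
contact_force: [0.4, 0.4, -0.3]
width: 0.288
finger_force: 49.9
```

{"op": "drive_tool", "data": {
  "increments": [
    [1,0,0,-0.01,0,0,0],
    [1,0,0,-0.02,0,0,0],
    [1,0,0,-0.035,0,0,0],
    [1,0,0,-0.05,0,0,0],
    [1,0,0,-0.065,0,0,0],
    [1,0,0,-0.08,0,0,0],
    [1,0,0,-0.1,0,0,0],
    [1,0,0,-0.12,0,0,0],
    [1,0,0,-0.14,0,0,0],
    [1,0,0,-0.15,0,0,0]
  ]
}}

```text
time: 3.95
tool_pos: [0.4581, -0.3357, 0.3499]
ee_rot: [0.685, 0.729, 0.0, 0.002]
contact_force: [0.7, -0.5, -3.1]
width: 0.293
finger_force: 49.9
```

```bash
python3 - <<'E'
from h import *
s=telemetry.get_state();print({k:np.round(s[k],4) for k in("tool_pos","ee_rot","contact_force","wrist_torque","width")})
c=cal("side");d=R.from_quat(s["ee_rot"]).as_matrix();print(cal("side")["position"])
im=shot("side","s2");t=shot("top","t2");w=shot("wrist","w2")
p=np.array(s["tool_pos"]);u=proj(c,p+[0,0,-.05]);print(u,proj(cal("top"),p))
x,y=int(u[0])-35,int(u[1])-50
a=cv2.resize(im[max(y,0):y+100,x:x+70],(350,500),interpolation=cv2.INTER_CUBIC)
b=cv2.resize(w,(450,338));b=np.vstack([b,np.zeros((162,450,3),np.uint8)])
cv2.imwrite("pics/z2.png",np.hstack([a,b])[:,:,::-1]);print(x,y)
E
```

```text
{'tool_pos': array([ 0.4581, -0.3357,  0.3499]), 'ee_rot': array([6.849e-01, 7.286e-01, 2.000e-04, 1.700e-03]), 'contact_force': array([ 0.6931, -0.453 , -3.0626]), 'wrist_torque': array([-0.0243, -0.092 ,  0.0463]), 'width': np.float64(0.2925)}
[-0.20454983 -0.7059321   1.43260593]
[367.08057069 262.03372207] [445.61789474 210.42809645]
332 212
```

View pics/z2.png

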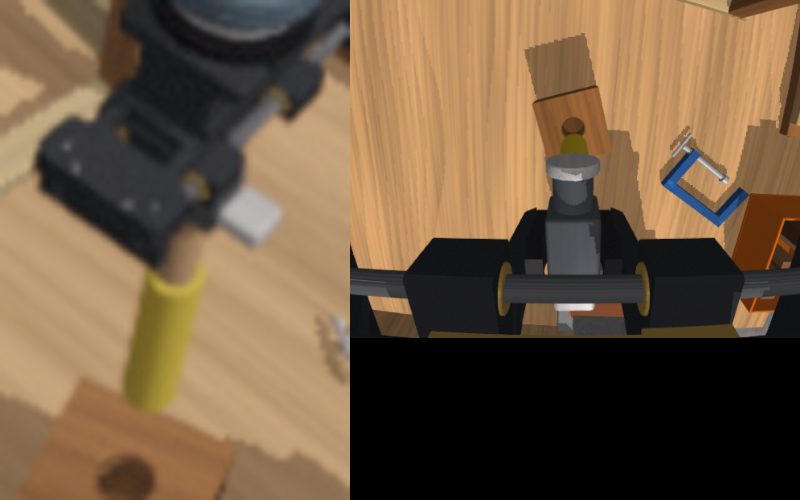

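The hammer is out of the block. In the side picture the grip's top is at about (367,267) and its bottom at about (361.6,291). I'll check the tilt from those and work out the move to the hook.

```bash
cat >> h.py <<'E'
HO=np.array([.626,.062]);HA=np.radians(-7.9)
def tohook(p,o=HO,a=HA):
    d=np.array([np.cos(a),np.sin(a)]);q=np.array(p)[:2]-o;return q@d,q@[-d[1],d[0]]
def toworld(x,y,o=HO,a=HA):
    d=np.array([np.cos(a),np.sin(a)]);return o+x*d+y*np.array([-d[1],d[0]])
E
python3 - <<'E'
from h import *
c=cal("side");p=np.array([.4588,-.334,.348])
for dz in(-.018,-.065,-.185):print(dz,proj(c,p+[0,0,dz]))
im=np.load("pics/s2.npy");h=cv2.cvtColor(im,cv2.COLOR_RGB2HSV);m=(h[:,:,0]>24)&(h[:,:,0]<33)&(h[:,:,1]>150);m[:255]=0;m[300:]=0;m[:,:350]=0;m[:,380:]=0
for v in range(262,297,3):
    u=np.where(m[v])[0]
    if len(u):print(v,u.min(),u.max())
print(proj(c,p+[-.015,0,-.1]),proj(c,p+[.015,0,-.1]))
s=telemetry.get_state();M=R.from_quat(s["ee_rot"]).as_matrix();t=np.r_[toworld(-.115,0),.39]-s["tool_pos"];print(t,M.T@t, "turn", 93.5-(90-7.9))
E
```

```text
-0.018 [368.3123792  254.84470263]
-0.065 [365.89389817 265.0841024 ]
-0.185 [360.24458192 288.79176364]
[360.39730464 275.82836243] [367.90704357 268.89126825]
[0.05455028 0.41326039 0.04291479] [ 0.40906292  0.08001987 -0.04319612] turn 11.400000000000006
```

{"op": "drive_tool", "data": {
  "increments": [
    [1,0.02,0,-0.02,0,0,0],
    [1,0.05,0,-0.04,0,0,2],
    [1,0.09,0.02,-0.04,0,0,4],
    [1,0.13,0.03,-0.04,0,0,6],
    [1,0.17,0.04,-0.04,0,0,8],
    [1,0.21,0.05,-0.04,0,0,9],
    [1,0.25,0.06,-0.04,0,0,10],
    [1,0.29,0.07,-0.04,0,0,11],
    [1,0.33,0.08,-0.04,0,0,11.4],
    [1,0.37,0.08,-0.04,0,0,11.4]
  ]
}}

```text
time: 4.93
tool_pos: [0.5146, 0.0407, 0.3851]
ee_rot: [0.754, 0.657, -0.0, -0.001]
contact_force: [1.6, 0.7, -4.6]
width: 0.289
finger_force: 49.9
```

{"op": "drive_tool", "data": {
  "increments": [
    [1,0.02,0.008,0,0,0,0],
    [1,0.035,0.008,0,0,0,0],
    [1,0.04,0.008,0,0,0,0],
    [1,0.04,0.008,0,0,0,0],
    [1,0.04,0.008,0,0,0,0]
  ]
}}

```text
time: 5.35
tool_pos: [0.5274, 0.0762, 0.3857]
ee_rot: [0.754, 0.657, -0.001, -0.0]
contact_force: [0.5, -0.2, -2.7]
width: 0.283
finger_force: 49.9
```

```bash
python3 - <<'E'
from h import *
s=telemetry.get_state();p=s["tool_pos"];q=s["ee_rot"];print(p,q,np.degrees(2*np.arctan2(q[1],q[0])),tohook(p),s["contact_force"])
c=cal("wrist");np.save("pics/w3_c.npy",c,allow_pickle=True);w=shot("wrist","w3");t=shot("top","t3")
a=cv2.resize(t[95:195,225:325],(240,240),interpolation=cv2.INTER_CUBIC);a=np.vstack([a,np.zeros((180,240,3),np.uint8)])
cv2.imwrite("pics/z3.png",np.hstack([w,a])[:,:,::-1])
E
```

```text
[0.52742187 0.07615242 0.38570355] [ 7.54110592e-01  6.56746616e-01 -1.01795014e-03 -2.46531876e-04] 82.10449616635282 (np.float64(-0.09958774580266333), np.float64(0.0004690813789805133)) [ 0.47848392 -0.1647588  -2.69821606]
```

View pics/z3.png

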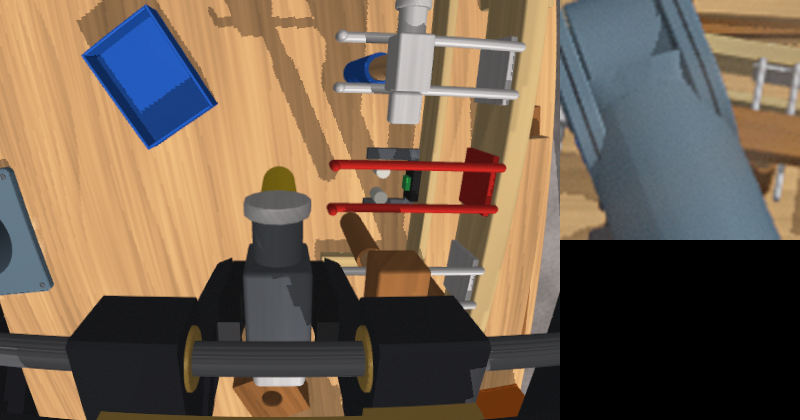

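The wrist view shows the red prongs running from (335,165) to (503,169) and from (333,208) to (495,210). The jaws are at (383,172) and (379,196), the telltale at (407,183). The claw is above at (408,75) and the mallet at (398,280). I'll fit the prongs.

```bash
python3 - <<'E'
from h import *
c=np.load("pics/w3_c.npy",allow_pickle=True).item();im=np.load("pics/w3.npy");h=cv2.cvtColor(im,cv2.COLOR_RGB2HSV)
m=((h[:,:,0]<6)|(h[:,:,0]>174))&(h[:,:,1]>170)&(h[:,:,2]>100)
L=[]
for lo,hi in((155,185),(195,222)):
    P=[]
    for u in range(350,456,3):
        v=np.where(m[lo:hi,u])[0]
        if len(v): P.append(onz(c,(u,lo+(v.min()+v.max())/2),.231)[:2])
    P=np.array(P);vx,vy,x0,y0=cv2.fitLine(P.astype(np.float32),cv2.DIST_HUBER,0,.01,.01).ravel();L.append((P.mean(0),np.array([vx,vy])*np.sign(vx)));print(len(P),P.mean(0),np.degrees(np.arctan2(vy,vx)))
    uu=np.where(m[lo:hi].any(0))[0];print("tip col",uu.min(),uu[:5])
a=np.mean([np.arctan2(v[1],v[0]) for _,v in L]);n=np.array([-np.sin(a),np.cos(a)]);d=np.array([np.cos(a),np.sin(a)])
o=[p@n for p,_ in L];print("deg",np.degrees(a),"sep",o[0]-o[1],"mid n",np.mean(o))
tips=[onz(c,p,.241)[:2]@d for p in((329.5,165),(327.5,209))];print("tips d",tips)
O=(np.mean(tips)+.057)*d+np.mean(o)*n;print("hook O",O)
for nm,p,z in(("jawL",(383,171),.225),("jawR",(379,194),.225),("tell",(403,183),.217),("tcp",None,0)):
    q=onz(c,p,z) if p else np.array(telemetry.get_state()["tool_pos"]);print(nm,tohook(q,O,a))
for nm,pts,z in (("claw",[(386,122),(420,124)],.265),("mallet",[(366,252),(428,252)],.277)):
    print(nm,[np.round(tohook(onz(c,p,z),O,a),4) for p in pts])
# hammer held: middle-block edges & ends at near z
s=telemetry.get_state()
for p in((278,190),(245,200),(311,203)):print("face",np.round(np.array(tohook(onz(c,p,s["tool_pos"][2]+.03),O,a)),4))
E
```

```text
36 [0.63504252 0.082224  ] -8.853653
tip col 331 [331 332 333 334 335]
36 [0.63384459 0.04381416] -8.563778
tip col 328 [328 329 330 331 332]
deg -8.708715 sep 0.03814838388365413 mid n 0.1583543773504752
tips d [np.float64(0.5514091745834983), np.float64(0.5519348028398976)]
hook O [0.62563114 0.06436894]
jawL (np.float64(-0.00814417455194653), np.float64(0.012322813781897743))
jawR (np.float64(-0.009578846660895774), np.float64(-0.008416386499886899))
tell (np.float64(0.013663030595625191), np.float64(-2.8414765527868136e-05))
tcp (np.float64(-0.09848106409564732), np.float64(-0.003866229491223762))
claw [array([-0.0214,  0.0574]), array([0.004 , 0.0568])]
mallet [array([-0.0301, -0.0402]), array([ 0.0192, -0.0398])]
face [-0.0992  0.0473]
face [-0.1101  0.0437]
face [-0.0881  0.043 ]
```

{"op": "drive_tool", "data": {
  "increments": [
    [1,0.002,0,0.02,0,0,0.6],
    [1,0.002,0,0.045,0,0,0.6],
    [1,0.002,0,0.07,0,0,0.6],
    [1,0.002,0,0.095,0,0,0.6],
    [1,0.002,0,0.115,0,0,0.6],
    [1,0.002,0,0.127,0,0,0.6],
    [1,0.002,0,0.13,0,0,0.6],
    [1,0.002,0,0.13,0,0,0.6]
  ]
}}

```text
time: 6.12
tool_pos: [0.528, 0.0786, 0.2564]
ee_rot: [0.758, 0.653, -0.0, -0.0]
contact_force: [0.3, 1.1, -2.9]
width: 0.288
finger_force: 49.9
```

```bash
sed -i 's/^HO=.*/HO=np.array([.6256,.0644]);HA=np.radians(-8.6)/' h.py; python3 - <<'E'
from h import *
s=telemetry.get_state();p=s["tool_pos"];q=s["ee_rot"];print(p,q,np.degrees(2*np.arctan2(q[1],q[0])),tohook(p),s["contact_force"],s["wrist_torque"])
c=cal("wrist");np.save("pics/w4_c.npy",c,allow_pickle=True);w=shot("wrist","w4");t=shot("side","s4")
a=cv2.resize(t[110:230,230:350],(240,240),interpolation=cv2.INTER_CUBIC);a=np.vstack([a,np.zeros((180,240,3),np.uint8)])
cv2.imwrite("pics/z4.png",np.hstack([w,a])[:,:,::-1])
E
```

```text
[0.52803072 0.07860025 0.25642857] [ 7.57644060e-01  6.52667792e-01 -4.37059861e-04 -2.01625654e-04] 81.48610189878504 (np.float64(-0.09859569166838653), np.float64(-0.000549463906229319)) [ 0.30287317  1.08777925 -2.86494173] [-0.09484001 -0.06172749  0.00663627]
```

View pics/z4.png

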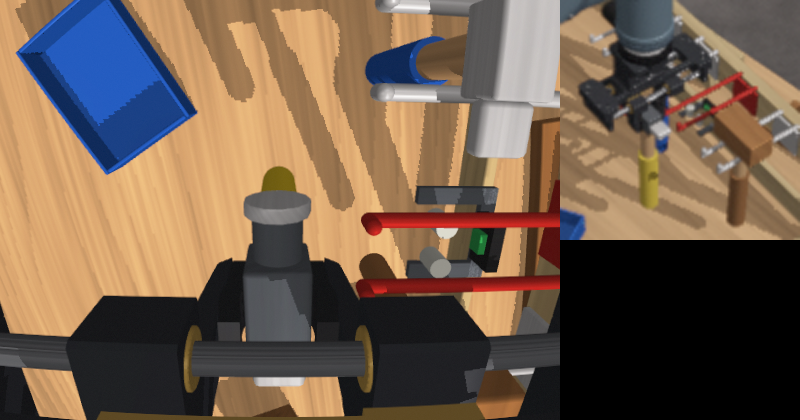

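The hammer is in front of the prongs. The tips are at (370,224) and (368,289), the jaws at (446,230) and (438,264), the telltale at (479,241), and the held head's face is centred near (278,207). Refitting.

```bash
python3 - <<'E'
from h import *
c=np.load("pics/w4_c.npy",allow_pickle=True).item();im=np.load("pics/w4.npy");h=cv2.cvtColor(im,cv2.COLOR_RGB2HSV)
m=((h[:,:,0]<6)|(h[:,:,0]>174))&(h[:,:,1]>170)&(h[:,:,2]>100)
L=[]
for lo,hi in((205,237),(272,300)):
    P=[]
    for u in range(392,520,3):
        v=np.where(m[lo:hi,u])[0]
        if len(v): P.append(tohook(onz(c,(u,lo+(v.min()+v.max())/2),.231)))
    P=np.array(P);k=np.polyfit(P[:,0],P[:,1],1);print("slope deg",np.degrees(k[0]),"y at -50,0",np.polyval(k,[-.05,0]))
print("tips",[np.round(tohook(onz(c,p,.242)),4) for p in((361,222),(357,290))])
for nm,p,z in(("jawL",(447,229),.225),("jawR",(440,264),.225),("tell",(472,240),.217),("stop",(480,240),.219),("face",(278,207),.2698),("facetop",(278,222),.283),("facelow",(278,190),.2565)):
    print(nm,np.round(tohook(onz(c,p,z)),4))
print("claw edge",[np.round(tohook(onz(c,p,z)),4) for p,z in(((470,155),.265),((470,155),.235))])
E
```

```text
slope deg 0.272371858861886 y at -50,0 [0.01852389 0.01876158]
slope deg -0.055840024575725525 y at -50,0 [-0.01947675 -0.01952548]
tips [array([-0.0591,  0.0219]), array([-0.0582, -0.0148])]
jawL [-0.0079  0.0116]
jawR [-0.0086 -0.0093]
tell [0.0122 0.0016]
stop [0.0158 0.0024]
face [-0.0983  0.0385]
facetop [-0.0983  0.0373]
facelow [-0.0983  0.0415]
claw edge [array([-0.0235,  0.0585]), array([-0.0072,  0.0533])]
```

{"op": "drive_tool", "data": {
  "increments": [
    [1,0,0.01,0,0,0,0],
    [1,0,0.02,0,0,0,0],
    [1,0,0.03,0,0,0,0],
    [1,0,0.04,0,0,0,0],
    [1,0,0.05,0,0,0,0],
    [1,0,0.06,0,0,0,0],
    [1,0,0.066,0,0,0,0],
    [1,0,0.068,0,0,0,0],
    [1,0,0.068,0,0,0,0],
    [1,0,0.068,0,0,0,0]
  ]
}}

```text
time: 7.05
tool_pos: [0.5951, 0.0696, 0.2565]
ee_rot: [0.757, 0.653, -0.0, -0.0]
contact_force: [-0.2, 0.5, -4.3]
width: 0.29
finger_force: 49.9
```

```bash
python3 - <<'E'
from h import *
s=telemetry.get_state();p=s["tool_pos"];q=s["ee_rot"];print(p,np.degrees(2*np.arctan2(q[1],q[0])),tohook(p),s["contact_force"],s["wrist_torque"])
c=cal("wrist");np.save("pics/w5_c.npy",c,allow_pickle=True);w=shot("wrist","w5");t=shot("side","s5")
a=cv2.resize(t[110:230,230:350],(240,240),interpolation=cv2.INTER_CUBIC);a=np.vstack([a,np.zeros((180,240,3),np.uint8)])
cv2.imwrite("pics/z5.png",np.hstack([w,a])[:,:,::-1])
E
```

```text
[0.59509076 0.06956602 0.25646671] 81.55940535328186 (np.float64(-0.030938707544065754), np.float64(0.000545722713548919)) [-0.16953152  0.49762522 -4.26423354] [-0.04466306 -0.08624194  0.00570206]
```

View pics/z5.png

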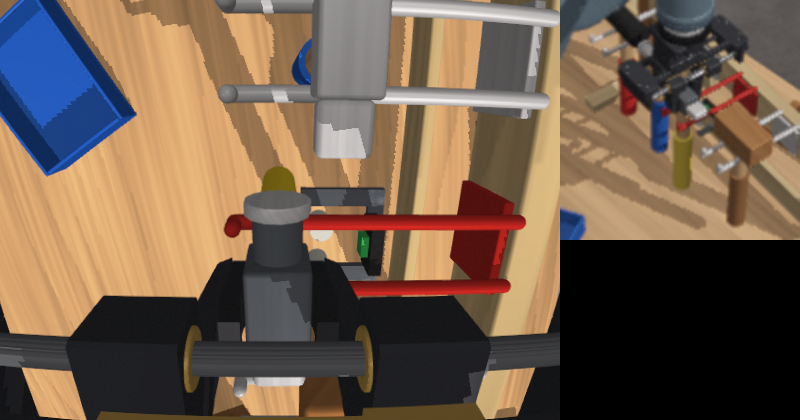

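{"op": "drive_tool", "data": {
  "increments": [
    [1,0,0,0.004,0,0,0],
    [1,0,0,0.008,0,0,0],
    [1,0,0,0.012,0,0,0],
    [1,0,0,0.015,0,0,0],
    [1,0,0,0.017,0,0,0],
    [1,0,0,0.017,0,0,0],
    [1,0,0,0.017,0,0,0]
  ]
}}

```text
time: 7.73
tool_pos: [0.5953, 0.0694, 0.2395]
ee_rot: [0.757, 0.653, -0.0, -0.0]
contact_force: [0.8, 0.1, -3.6]
width: 0.289
finger_force: 49.9
```

{"op": "drive_tool", "data": {
  "increments": [
    [1,0,0,0.001,0,0,0],
    [1,0,0,0.001,0,0,0]
  ]
}}

```text
time: 7.9
tool_pos: [0.5954, 0.0694, 0.2387]
ee_rot: [0.757, 0.653, 0.0, 0.0]
contact_force: [-0.2, 0.0, -3.1]
width: 0.288
finger_force: 49.9
```

{"op": "drive_tool", "data": {
  "increments": [
    [1,0,0,0.001,0,0,0],
    [1,0,0,0.001,0,0,0]
  ]
}}

```text
time: 8.07
tool_pos: [0.5954, 0.0694, 0.2376]
ee_rot: [0.757, 0.653, -0.0, -0.0]
contact_force: [-0.1, 0.8, -3.7]
width: 0.289
finger_force: 49.9
```

{"op": "drive_tool", "data": {
  "increments": [
    [1,0,0,0.0007,0,0,0],
    [1,0,0,0.0007,0,0,0]
  ]
}}

```text
time: 8.23
tool_pos: [0.5953, 0.0694, 0.2369]
ee_rot: [0.757, 0.653, -0.0, -0.0]
contact_force: [-0.3, 0.8, -4.7]
width: 0.289
finger_force: 49.9
```

{"op": "drive_tool", "data": {
  "increments": [
    [1,0,0,0.0007,0,0,0],
    [1,0,0,0.0007,0,0,0]
  ]
}}

```text
time: 8.4
tool_pos: [0.5954, 0.0694, 0.2366]
ee_rot: [0.757, 0.653, 0.0, 0.0]
contact_force: [-1.2, 1.2, -1.6]
width: 0.292
finger_force: 49.9
```

{"op": "drive_tool", "data": {
  "increments": [
    [1,0,0.002,0,0,0,0],
    [1,0,0.004,0,0,0,0],
    [1,0,0.006,0,0,0,0],
    [1,0,0.006,0,0,0,0]
  ]
}}

```text
time: 8.73
tool_pos: [0.6019, 0.0687, 0.2366]
ee_rot: [0.757, 0.653, 0.0, 0.0]
contact_force: [-1.2, 0.0, 1.0]
width: 0.29
finger_force: 49.9
```

{"op": "drive_tool", "data": {
  "increments": [
    [1,0,0.001,0,0,0,0],
    [1,0,0.002,0,0,0,0],
    [1,0,0.002,0,0,0,0]
  ]
}}

```text
time: 8.98
tool_pos: [0.6034, 0.0684, 0.2366]
ee_rot: [0.757, 0.653, 0.0, -0.0]
contact_force: [-3.7, 0.7, 4.2]
width: 0.291
finger_force: 49.9
```

{"op": "drive_tool", "data": {
  "increments": [
    [1,0,0.001,0,0,0,0],
    [1,0,0.002,0,0,0,0],
    [1,0,0.002,0,0,0,0]
  ]
}}

```text
time: 9.23
tool_pos: [0.6051, 0.0682, 0.2365]
ee_rot: [0.757, 0.653, -0.0, -0.0]
contact_force: [-5.2, 0.4, 5.5]
width: 0.291
finger_force: 49.9
```

{"op": "drive_tool", "data": {
  "increments": [
    [1,0,0.001,-0.0004,0,0,0],
    [1,0,0.002,-0.0004,0,0,0],
    [1,0,0.002,-0.0004,0,0,0]
  ]
}}

```text
time: 9.48
tool_pos: [0.6064, 0.0681, 0.2366]
ee_rot: [0.757, 0.653, -0.001, -0.001]
contact_force: [-6.1, 0.7, 5.1]
width: 0.289
finger_force: 49.9
```

{"op": "drive_tool", "data": {
  "increments": [
    [1,0,0.001,0,0,0,0],
    [1,0,0.002,0,0,0,0],
    [1,0,0.002,0,0,0,0]
  ]
}}

```text
time: 9.73
tool_pos: [0.6075, 0.0681, 0.2365]
ee_rot: [0.757, 0.653, -0.001, -0.001]
contact_force: [-9.9, 0.7, 6.4]
width: 0.291
finger_force: 49.9
```

{"op": "drive_tool", "data": {
  "increments": [
    [1,0,0.001,0,0,0,0],
    [1,0,0.002,0,0,0,0],
    [1,0,0.002,0,0,0,0]
  ]
}}

```text
time: 9.98
tool_pos: [0.6089, 0.068, 0.2365]
ee_rot: [0.757, 0.653, -0.002, -0.002]
contact_force: [-11.3, 2.8, 9.3]
width: 0.288
finger_force: 49.9
```

{"op": "drive_tool", "data": {
  "increments": [
    [1,0,0.001,-0.0008,0,0,0],
    [1,0,0.001,-0.0008,0,0,0]
  ]
}}

```text
time: 10.15
tool_pos: [0.6101, 0.0677, 0.2366]
ee_rot: [0.757, 0.653, -0.002, -0.002]
contact_force: [-7.4, 1.7, 2.9]
width: 0.288
finger_force: 49.9
```

{"op": "drive_tool", "data": {
  "increments": [
    [1,0,0.001,0,0,0,0],
    [1,0,0.0015,0,0,0,0],
    [1,0,0.0015,0,0,0,0]
  ]
}}

```text
time: 10.4
tool_pos: [0.6112, 0.0676, 0.2366]
ee_rot: [0.757, 0.654, -0.002, -0.002]
contact_force: [-9.4, 2.0, 3.9]
width: 0.291
finger_force: 49.9
```

```bash
python3 - <<'E'
from h import *
s=telemetry.get_state();print(tohook(s["tool_pos"]),s["contact_force"],s["wrist_torque"],R.from_quat(s["ee_rot"]).as_matrix()[:,2])
E
```

```text
(np.float64(-0.01467176390463869), np.float64(0.0009982964287543043)) [-9.43796892  1.98036167  3.94070564] [ 0.40406791  2.07847875 -0.00255757] [-5.56314204e-03  3.20288308e-04 -9.99984474e-01]
```

{"op": "drive_tool", "data": {
  "increments": [
    [1,0,0.001,0,0,0,0],
    [1,0,0.002,0,0,0,0],
    [1,0,0.002,0,0,0,0]
  ]
}}

```text
time: 10.65
tool_pos: [0.6135, 0.0673, 0.2366]
ee_rot: [0.757, 0.653, -0.002, -0.002]
contact_force: [-8.6, 1.9, 4.2]
width: 0.287
finger_force: 49.9
```

{"op": "drive_tool", "data": {
  "increments": [
    [1,0,0.001,0,0,0,0],
    [1,0,0.002,0,0,0,0],
    [1,0,0.002,0,0,0,0]
  ]
}}

```text
time: 10.9
tool_pos: [0.6159, 0.0669, 0.2366]
ee_rot: [0.757, 0.653, -0.001, -0.002]
contact_force: [-7.7, 1.2, 2.2]
width: 0.289
finger_force: 49.9
```

{"op": "drive_tool", "data": {
  "increments": [
    [1,0,0.001,0,0,0,0],
    [1,0,0.002,0,0,0,0],
    [1,0,0.002,0,0,0,0]
  ]
}}

```text
time: 11.15
tool_pos: [0.6185, 0.0664, 0.2366]
ee_rot: [0.757, 0.653, -0.001, -0.001]
contact_force: [-4.9, 1.9, 0.4]
width: 0.293
finger_force: 49.9
```

{"op": "drive_tool", "data": {
  "increments": [
    [1,0,0.001,0,0,0,0],
    [1,0,0.002,0,0,0,0],
    [1,0,0.003,0,0,0,0],
    [1,0,0.003,0,0,0,0]
  ]
}}

```text
time: 11.48
tool_pos: [0.623, 0.0652, 0.2368]
ee_rot: [0.757, 0.653, 0.0, 0.0]
contact_force: [0.4, 1.3, -4.7]
width: 0.296
finger_force: 49.9
```

{"op": "drive_tool", "data": {
  "increments": [
    [1,0,0.001,0,0,0,0],
    [1,0,0.002,0,0,0,0],
    [1,0,0.003,0,0,0,0],
    [1,0,0.003,0,0,0,0]
  ]
}}

```text
time: 11.82
tool_pos: [0.6263, 0.0647, 0.2375]
ee_rot: [0.757, 0.653, 0.0, 0.0]
contact_force: [1.8, 1.4, -4.3]
width: 0.292
finger_force: 49.9
```

{"op": "drive_tool", "data": {
  "increments": [
    [1,0,0.001,0,0,0,0],
    [1,0,0.002,0,0,0,0],
    [1,0,0.002,0,0,0,0]
  ]
}}

```text
time: 12.07
tool_pos: [0.628, 0.0645, 0.2376]
ee_rot: [0.757, 0.653, 0.0, 0.0]
contact_force: [1.8, 0.7, -4.1]
width: 0.29
finger_force: 49.9
```

{"op": "drive_tool", "data": {
  "increments": [
    [1,0,0.001,0.0006,0,0,0],
    [1,0,0.002,0.0006,0,0,0],
    [1,0,0.002,0.0006,0,0,0]
  ]
}}

```text
time: 12.32
tool_pos: [0.6294, 0.0643, 0.2368]
ee_rot: [0.757, 0.653, -0.0, -0.0]
contact_force: [-0.6, 1.2, -3.1]
width: 0.293
finger_force: 49.9
```

{"op": "drive_tool", "data": {
  "increments": [
    [1,0,0.001,0,0,0,0],
    [1,0,0.0015,0,0,0,0],
    [1,0,0.0015,0,0,0,0]
  ]
}}

```text
time: 12.57
tool_pos: [0.6306, 0.064, 0.2367]
ee_rot: [0.757, 0.653, -0.0, -0.0]
contact_force: [-2.6, 0.5, -2.4]
width: 0.289
finger_force: 49.9
```

{"op": "drive_tool", "data": {
  "increments": [
    [1,0,0.001,0,0,0,0],
    [1,0,0.0015,0,0,0,0],
    [1,0,0.0015,0,0,0,0]
  ]
}}

```text
time: 12.82
tool_pos: [0.6324, 0.0638, 0.2367]
ee_rot: [0.757, 0.653, -0.0, -0.0]
contact_force: [-1.9, 0.8, -3.6]
width: 0.292
finger_force: 49.9
```

{"op": "drive_tool", "data": {
  "increments": [
    [1,0,0.001,0,0,0,0],
    [1,0,0.001,0,0,0,0]
  ]
}}

```text
time: 12.98
tool_pos: [0.6332, 0.0637, 0.2367]
ee_rot: [0.757, 0.653, -0.0, -0.0]
contact_force: [-3.5, 0.6, -3.2]
width: 0.292
finger_force: 49.9
```

{"op": "drive_tool", "data": {
  "increments": [
    [1,0,0.001,0,0,0,0],
    [1,0,0.001,0,0,0,0]
  ]
}}

```text
time: 13.15
tool_pos: [0.6334, 0.0637, 0.2367]
ee_rot: [0.757, 0.653, -0.001, -0.001]
contact_force: [-6.5, 0.8, 0.1]
width: 0.288
finger_force: 49.9
```

{"op": "drive_tool", "data": {
  "increments": [
    [1,0,0.001,0,0,0,0],
    [1,0,0.001,0,0,0,0]
  ]
}}

```text
time: 13.32
tool_pos: [0.6335, 0.0637, 0.2367]
ee_rot: [0.757, 0.653, -0.002, -0.001]
contact_force: [-9.2, -0.4, 1.0]
width: 0.29
finger_force: 49.9
```

{"op": "drive_tool", "data": {
  "increments": [
    [1,0,-0.001,0,0,0,0],
    [1,0,-0.002,0,0,0,0],
    [1,0,-0.002,0,0,0,0]
  ]
}}

```text
time: 13.57
tool_pos: [0.6333, 0.0636, 0.2367]
ee_rot: [0.757, 0.653, -0.0, -0.0]
contact_force: [-3.4, 0.7, -2.8]
width: 0.29
finger_force: 49.9
```

```bash
python3 - <<'E'
from h import *
s=telemetry.get_state();p=s["tool_pos"];print(tohook(p),p,s["contact_force"],s["wrist_torque"])
c=cal("wrist");np.save("pics/w6_c.npy",c,allow_pickle=True);w=shot("wrist","w6");t=shot("side","s6")
a=cv2.resize(t[110:230,230:350],(240,240),interpolation=cv2.INTER_CUBIC);a=np.vstack([a,np.zeros((180,240,3),np.uint8)])
cv2.imwrite("pics/z6.png",np.hstack([w,a])[:,:,::-1])
E
```

```text
(np.float64(0.007713406453994742), np.float64(0.0003964443138238672)) [0.63328596 0.06363856 0.23674855] [-3.43008162  0.69566415 -2.84317545] [0.15090398 0.64640926 0.00367537]
```

View pics/z6.png

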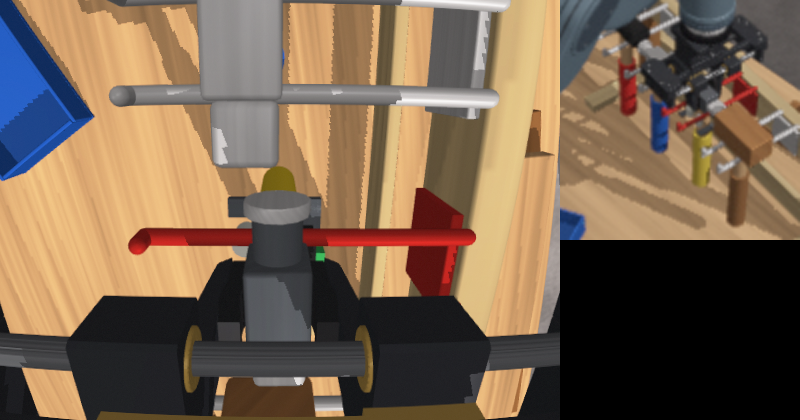

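The head lies across both prongs and the left jaw (243,240) is now behind the neck. The force only began to rise with no motion after 4 mm of telltale travel, so the hammer is home. Releasing.

{"op": "drive_tool", "data": {
  "increments": [
    [0.3,0,0,0,0,0,0],
    [0.3,0,0,0,0,0,0],
    [0.3,0,0,0,0,0,0],
    [0.2,0,0,0,0,0,0],
    [0.1,0,0,0,0,0,0],
    [0,0,0,0,0,0,0],
    [0,0,0,0,0,0,0],
    [0,0,0,0,0,0,0]
  ]
}}

```text
time: 14.33
tool_pos: [0.6335, 0.0638, 0.2369]
ee_rot: [0.757, 0.653, 0.0, 0.0]
contact_force: [0.5, -0.0, -0.4]
width: 0.499
finger_force: 0.0
```

{"op": "drive_tool", "data": {
  "increments": [
    [0,0,0,-0.008,0,0,0],
    [0,0,0,-0.02,0,0,0],
    [0,0,0,-0.04,0,0,0],
    [0,0,0,-0.06,0,0,0],
    [0,0,0,-0.085,0,0,0],
    [0,0,0,-0.11,0,0,0],
    [0,0,0,-0.13,0,0,0],
    [0,0,-0.04,-0.15,0,0,0],
    [0,0,-0.08,-0.15,0,0,0],
    [0,0,-0.08,-0.15,0,0,0]
  ]
}}

```text
time: 15.17
tool_pos: [0.548, 0.0783, 0.3885]
ee_rot: [0.755, 0.655, -0.001, -0.0]
contact_force: [0.2, 1.3, -0.4]
width: 0.502
finger_force: 0.0
```

```bash
python3 - <<'E'
from h import *
s=telemetry.get_state();print(s["tool_pos"],s["contact_force"])
c=cal("wrist");np.save("pics/w7_c.npy",c,allow_pickle=True);w=shot("wrist","w7");t=shot("side","s7")
a=cv2.resize(t[110:230,230:350],(240,240),interpolation=cv2.INTER_CUBIC);a=np.vstack([a,np.zeros((180,240,3),np.uint8)])
cv2.imwrite("pics/z7.png",np.hstack([w,a])[:,:,::-1])
E
```

```text
[0.54804552 0.07833966 0.38854465] [ 0.19346121  1.30417165 -0.44783177]
```

View pics/z7.png

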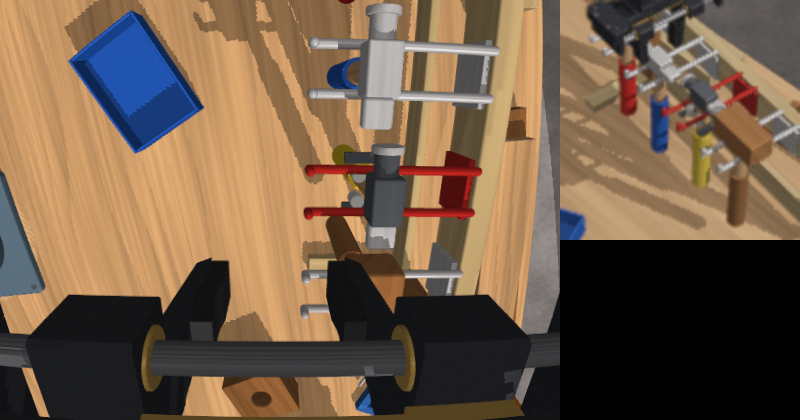

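The hammer sits on both prongs with its head at (384,195). The jaws are free in front of it at (358,175) and (355,198), and the neighbours are undisturbed. One numeric check, then hand in.

```bash
python3 - <<'E'
from h import *
c=np.load("pics/w7_c.npy",allow_pickle=True).item()
P=[np.array(tohook(onz(c,p,.265))) for p in((372,178),(404,180),(367,224),(402,226))];print(np.round(P,4),np.mean(P,0))
print(robot.job_done())
E
```

```text
[[-0.007   0.0198]
 [ 0.0181  0.0186]
 [-0.0076 -0.0178]
 [ 0.021  -0.0193]] [0.00613002 0.0003348 ]
the job is handed in; nothing more can be done
None
```

The hammer is hanging on the red hook, home against the stop and released. By my last camera check its head is centred on both prongs, about 6 mm behind the hook's origin. The job was handed in at about 15 s; the call returned no verdict.

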